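Tip the beads from the pouring cup into the walled well

ROBOT

A 7-joint arm with a two-finger parallel gripper is mounted at the origin on the work surface. World frame = base frame: x ahead of the robot, y to its left, z up, the work surface at z = 0. Lengths are in m, angles in rad, forces in N, time in s.
With the tool pointing down it reaches from about 0.4 to 0.85 m from the base axis. Payload 6.9 kg.
Tool frame: the origin (TCP) lies midway between the tips of the shut fingers; the grasp point (between the pads) lies behind it (ctrl.pinch_z is the z of the grasp point in the tool frame, in m); z points along the fingers, y is the line along which they close (so a half turn about z gives the same grasp; the last joint's range is limited). The gripper opens to 85 mm and grips with 20 to 120 N. Pads are 22 mm wide; open, the fingers measure 114 mm over their backs; the gripper's body (76 mm by 85 mm) begins 54 mm behind the grasp point. The pads swing forward as they close: fully open they stand 13 mm farther back than shut.
Start: joints at [1.341, 0.507, -0.238, 1.5, 0.126, 1.149, -0.155], TCP at [0.206, -0.59, 0.193] pointing down, gripper open.
Joint ranges: [-3.08, 3.08], [-0.24, 2.05], [-1.43, 1.35], [0, 2.5], [-1.52, 4.66], [0.17, 1.96], [-2.89, 2.89]. Speed limits (rad/s): [2.39, 2.39, 3.14, 3.14, 3.14, 3.14, 3.14].

INTERFACE

Orientations are given as a unit quaternion [w, x, y, z].
In Python, from station import ctrl, get_state, vision, ticket, models gives the robot as it stands. Calls block until the motion is done:
- ctrl.movep(position, orientation): joint-space move of the TCP to a pose.
- ctrl.movel(position, frame=None, max_speed=0.15): straight line of the TCP; frame=None keeps the orientation; max_speed is the mean speed in m/s.
- ctrl.set_joints(angles): joint-space move.
- ctrl.ungrasp() and ctrl.close_gripper(force=None): open the fingers fully, or close them until they stop; force is the grip in N (None keeps the last).
- ctrl.pause(seconds).
- ctrl.ik(position, orientation): joint angles nearest the present ones, or None.
- get_state(): the state.
- vision.grab_frame(name): name is "side" or "top" or "wrist"; returns (picture, depth): 384x512x3 uint8, blue, green, red; 384x512 float32, m along the optical axis (not along the pixel's ray), 0 where there is no reading.
- vision.camera_info(name): a dict with "mtx" (3x3 intrinsics, pixels), "R" (3x3) and "t" (3): a world point X has camera coordinates R X + t; the wrist camera has in their place "hand_eye" (4x4, takes a point from camera to tool coordinates, whose origin is the TCP and whose axes are the flange's). Camera axes: x right, y down, z forward; pixel columns grow to the right and rows downward; lengths in m; the calibration is good to about 2 mm. A picture is of the moment at which its call begins: read the wrist's pose just before it. camera_info takes no time and is no camera call.
A pose or a line that the arm cannot do raises ctrl.Unreachable and nothing moves.
- ticket.close_job(): hands the job in; it is judged then, once.
Trained networks look in the newest picture that a camera, given by its name, has taken for a name from the list of things; names that differ only in an ending like _2 or _b are one class to them, and where a whole thing is asked for, a point or a joint stands for the part that bears it (a point fixed in the world has none). Each returns a list of dicts, best first, with "p" (0 to 1); they miss things now and then, are a little off and sometimes report something else, mostly with a low value. They report only what shows in the picture. A call takes as long as a camera call. They do not tell look-alikes from the thing itself.
- models.recognise(camera, target): "point" ([column, row] in pixels, amid what is visible of it).
- models.masks_of(camera, target): "mask" (384x512 bool, what is visible of it) and "point" ([column, row] in pixels, amid what is visible of it).
The state is a dict: "time": time; "qpos": joint angles; "qd": joint speeds; "tau": joint torques, N m; "tcp_pos": TCP position; "eef_rot": TCP orientation; "contact_force": force on the tool from outside, world axes, zero at the start; "wrist_torque": the same for the moment, N m; "width": finger opening in m; "gripper_force": force on a finger pad.
Only numpy, scipy, OpenCV 4.12 (cv2) and the standard library are available. Lean on these libraries where they do the work, as an engineer would, in place of code of your own. Each camera call takes 0.05 s, during which the arm holds its last target. There are 200 camera calls.

TASK

Fetch the lipped metal pouring cup from under the little shelf without bumping the shelf or spilling its three clay beads, bring its lip low over the empty middle well of the wooden caddy, and tip it steeply so that all three beads run down into the well, without dropping them from a height or knocking the well's walls. Then stand the empty cup upright in the middle of the round cork mat, let go, and leave everything else where it is.

Things in the scene. Friction and masses are not known exactly. Their poses are not given: they have to be found in the camera images.
- cup_mid (a point): centre of the metal pouring cup (110 g), half-way up, 29 mm over its underside. Two flat parallel sides 52 mm apart (along y) to grip it by; 58 mm tall; base 52 x 52 mm; upright back wall at x = -26 mm; walls 3 mm. It stands upright under the shelf between or beside a lidded jar and a round beaker; z is its up, x points to its lip (at the start inwards under the shelf, to the robot's left)
- cup_lip (a point): middle of the cup's straight lip edge, 52 mm long: 59.7 mm along the cup's x from the base's centre and 58 mm above the underside; axes as the cup's. The front wall flares out 32 degrees from vertical, from the base's edge at x = +26 mm to this lip, so it becomes level when the cup is tipped 58 degrees lip down; tipping 75 to 85 degrees empties it
- bead0_center (a point): centre of the first round clay bead, 20 mm across, 10 g, lying loose in the cup; it rolls
- bead1_center (a point): centre of the second bead, alike
- bead2_center (a point): centre of the third bead, alike
- well (a point): centre of the floor of the empty middle well of the wooden caddy. The well is 88 mm (x) by 76 mm (y) inside; its floor lies 54 mm below the top of the walls around it and 8 mm above the table; the walls are 8 mm thick. z is up, x runs across the caddy, y along it
- caddy: the fixed wooden caddy, 104 mm (x) by 260 mm (y), walls 62 mm tall; origin at the centre of its underside, on the table, below well, same axes. In its compartment on the +y side brushes stand up to 170 mm above the table, 90 mm and more from the well's centre; what is in the one on the -y side stays below the walls' top
- mat_top (a point): centre of the top of the round cork mat, 110 mm across, 5 mm thick, fixed on the table
- riser_edge (a point): middle of the lower front edge of the little shelf's board, 150 mm above the table. x points inwards under the board (to the robot's left), y along the edge. The cup stands with its base's centre 5 to 20 mm behind the edge, in one of three places about 105 mm apart, so the board blocks a gripper straight above it; one leaning some 35 degrees out towards the shelf's open front fits
- riser: the fixed shelf; origin on the table under riser_edge, same axes. Board 150 mm deep, 400 mm long, 16 mm thick, with paint pots on it up to 220 mm above the table; end panels 16 mm thick at y = +-192 mm, beginning 20 mm behind the front edge
- jar: bystander: lidded jar, 46 mm across, 75 mm tall, origin at its underside, under the shelf
- beaker: bystander: round steel beaker, 48 mm across the rim, 62 mm tall, origin at its underside, under the shelf
- glue: bystander: glue bottle, 44 mm across, 120 mm tall, origin at its underside
- pot: bystander: white paint pot, 52 mm across, 48 mm tall, origin at its underside
- tape: bystander: roll of tape lying flat, 72 mm across, 24 mm tall, origin at its underside
- brush: bystander: brush lying on the table, 170 mm long along its x
- notebook: bystander: notebook 150 x 105 x 12 mm lying at the robot's right, origin at its underside
There are look-alikes about, which are no part of the job. What is shaped like the part that bears cup_mid but yellow is not meant.

How it is judged:
By the outcome, as a careful person would: the job done as asked, in the order asked, and still so for the second after the job is handed in, with the robot touching nothing.
It also fails if it takes over 64 s, if anything falls off the work surface, if the arm or the gripper's body presses on something with over 40 N, if the wrist force passes 120 N, or if a joint passes its speed limit or range.

## Working session

There is one attempt and no reset: what is moved stays moved. The work goes in short steps, each a Python script; the robot and the scene stay as the last script left them, time stands still between calls to the robot, and variables do not carry over. Pictures are saved under pics/ and viewed, at most 13 in all, crops included, and the job is handed in when it is done.

```bash
ls; mkdir -p pics
python3 - <<'E'
from station import ctrl, get_state, vision, models
import cv2, numpy as np
print(ctrl.pinch_z, get_state()['tcp_pos'], get_state()['eef_rot'], get_state()['time'])
ims=[]
for c in ['side','top']:
    im,d=vision.grab_frame(c); np.savez('%s.npz'%c,im=im,d=d)
    ci=vision.camera_info(c); print(c,(-ci['R'].T@ci['t']).round(3), ci['R'].round(2).tolist(), ci['mtx'].round(1).tolist())
    cv2.imwrite('pics/%s0.png'%c,cv2.resize(im,(800,600)))
    R,t,K=ci['R'],ci['t'],ci['mtx']
    for n in ['cup_mid','bead0_center','well','caddy','mat_top','riser','riser_edge','jar','beaker','glue','pot','tape','brush','notebook']:
        try:
            for r in models.recognise(c,n)[:3]:
                u,v=np.round(r['point']).astype(int); z=d[v,u]
                X=R.T@(z*np.linalg.inv(K)@[u,v,1]-t)
                print(n,r['point'],round(r['p'],2),X.round(3))
        except Exception as e: print(n,e)
E
```

```text
pics
-0.0187 [ 0.20571205 -0.58957904  0.19232309] [-8.83644386e-04  9.85938396e-01  1.67106781e-01 -1.48558193e-04] 0.0
side [ 1.437 -0.148  1.111] [[0.12, 0.99, 0.01], [0.74, -0.08, -0.67], [-0.66, 0.09, -0.74]] [[430.4, 0.0, 252.9], [0.0, 430.4, 192.0], [0.0, 0.0, 1.0]]
cup_mid [299.8, 229.8] 0.96 [0.631 0.111 0.003]
cup_mid [324.5, 180.5] 0.61 [0.47  0.221 0.054]
cup_mid [266.4, 163.7] 0.6 [0.323 0.044 0.006]
well [185.8, 211.2] 0.94 [ 0.511 -0.25   0.003]
well [331.1, 202.8] 0.7 [0.569 0.221 0.05 ]
caddy [186.9, 210.9] 0.66 [ 0.511 -0.247  0.002]
mat_top [256.3, 210.7] 0.81 [ 0.539 -0.02   0.006]
mat_top [267.6, 256.6] 0.57 [ 0.767 -0.015  0.074]
riser [357.4, 188.5] 0.82 [0.661 0.249 0.218]
riser [86.2, 208.7] 0.19 [ 0.471 -0.577  0.01 ]
riser_edge [356.4, 190.2] 0.94 [0.665 0.246 0.214]
jar [356.1, 186.0] 0.64 [0.652 0.249 0.217]
beaker [335.1, 227.1] 0.64 [0.673 0.207 0.06 ]
glue [267.8, 256.1] 0.95 [ 0.765 -0.015  0.076]
pot [142.9, 164.1] 0.76 [ 0.313 -0.393  0.045]
tape [219.0, 172.7] 0.47 [ 0.347 -0.13   0.004]
tape [268.2, 258.3] 0.2 [ 0.769 -0.015  0.072]
brush [401.8, 
[... 297 characters left out ...]
 250.4] 0.76 [0.351 0.049 0.   ]
cup_mid [167.0, 222.4] 0.65 [0.444 0.218 0.003]
well [307.3, 198.0] 0.9 [ 0.529 -0.255  0.011]
caddy [306.5, 196.6] 0.87 [ 0.533 -0.253  0.005]
mat_top [234.4, 197.6] 0.74 [ 0.527 -0.007 -0.   ]
riser [137.3, 186.5] 0.82 [0.546 0.263 0.218]
riser_edge [137.8, 188.1] 0.91 [0.54  0.26  0.217]
jar [163.9, 191.0] 0.56 [0.543 0.216 0.073]
beaker [167.3, 154.9] 0.49 [0.67  0.221 0.017]
glue [168.2, 220.5] 0.54 [0.451 0.211 0.025]
pot [351.5, 270.0] 0.69 [ 0.293 -0.395  0.052]
tape [270.7, 250.1] 0.63 [ 0.352 -0.134  0.003]
tape [305.0, 198.4] 0.37 [ 0.529 -0.249  0.007]
brush [90.0, 187.2] 0.76 [0.558 0.473 0.018]
notebook [398.0, 211.2] 0.74 [ 0.488 -0.567  0.013]
```

View pics/side0.png

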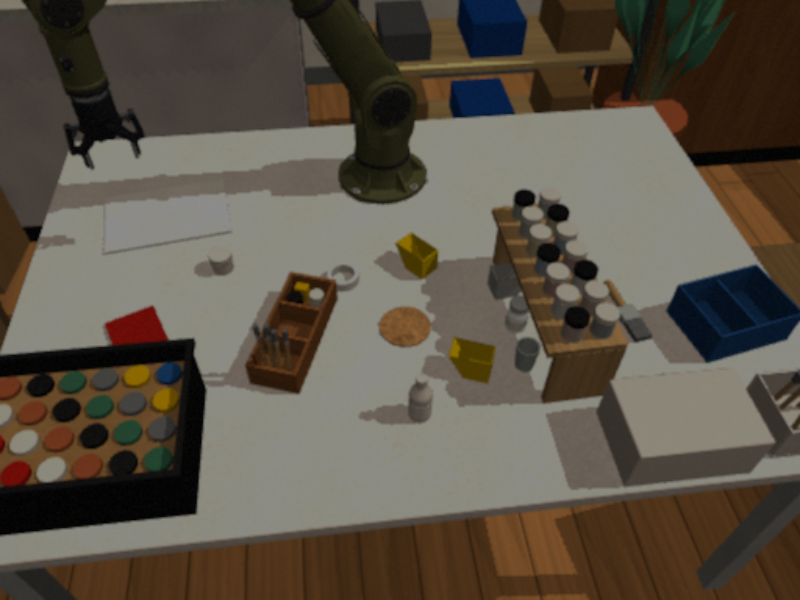

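View pics/top0.png

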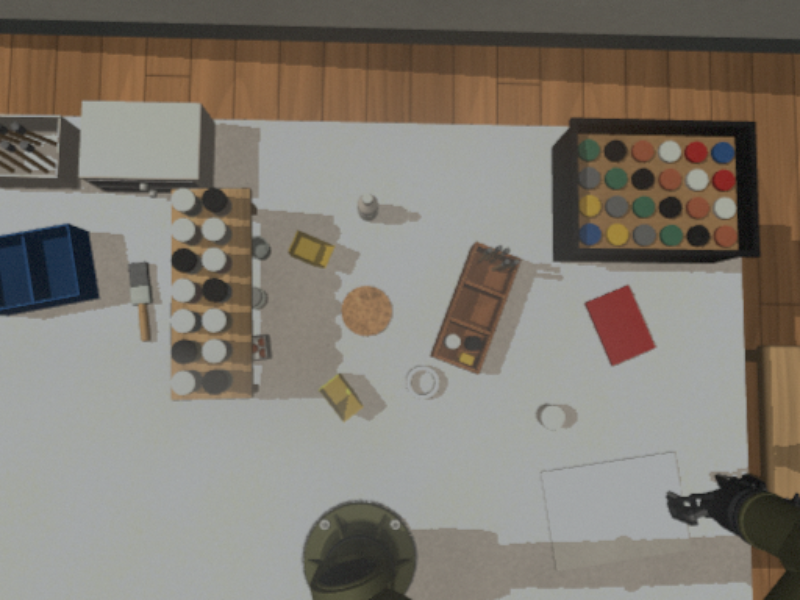

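The metal cup candidates are the grey one under the shelf (side 503,280 of 800 px; top 261,347), and the yellow look-alikes (side 418,255 and 472,360), which I rule out by colour. The caddy's brushes point to the far end, and the mat is at side (405,325).

Run:
```python
from station import ctrl, get_state, vision, models
import cv2, numpy as np
def world(c,d):
    ci=vision.camera_info(c);R,t,K=ci['R'],ci['t'],ci['mtx']
    v,u=np.mgrid[:384,:512]; P=np.stack([u,v,np.ones_like(u)],-1)@np.linalg.inv(K).T*d[...,None]
    return (P-t)@R
for c in ['top','side']:
    f=np.load(c+'.npz'); im,d=f['im'],f['d']; W=world(c,d)
    x,y,z=W[...,0],W[...,1],W[...,2]
    m=(z>.156)&(z<.175)&(y>.1)&(y<.45)&(x>.3)&(x<.8)
    print(c,'board',m.sum(),x[m].min(),x[m].max(),cv2.minAreaRect(W[m][:,:2].astype(np.float32)), np.median(z[m]))
    p=W[m][:,:2]; xs=np.arange(.38,.7,.02); e=[p[abs(p[:,0]-a)<.01,1].min() for a in xs if (abs(p[:,0]-a)<.01).any()]
    print(np.polyfit(xs[:len(e)],e,1),np.round(e,3))
    m=(z>.052)&(z<.072)&(abs(x-.53)<.17)&(abs(y+.25)<.12)
    print('caddy',m.sum(),cv2.minAreaRect(W[m][:,:2].astype(np.float32)))
    vision.grab_frame(c)
    for n in ['mat_top','cup_mid','caddy','jar','beaker']:
        for r in models.masks_of(c,n)[:4]:
            k=r['mask']&(d>0); q=W[k]
            print(n,np.round(r['point']),round(r['p'],2),k.sum(),'col',np.median(im[k],0),'med',np.median(q,0).round(3),'mm',np.percentile(q,[3,97],0).round(3).tolist())
print(vision.camera_info('wrist'))
im=np.load('side.npz')['im']
cv2.imwrite('pics/crop1.png',cv2.resize(im[140:260,150:390],(800,400),interpolation=cv2.INTER_CUBIC))
```

```text
top board 3474 0.3479748273147694 0.7467346212033528 ((0.5475938320159912, 0.28200390934944153), (0.40060845017433167, 0.1503981053829193), 2.106604814529419) 0.16584533436570614
[0.03244089 0.18984745] [0.202 0.203 0.204 0.204 0.205 0.206 0.206 0.206 0.207 0.208 0.208 0.209
 0.21  0.211 0.211 0.213]
caddy 806 ((0.5309073328971863, -0.24086543917655945), (0.10472182929515839, 0.2596015930175781), 69.27413940429688)
mat_top [233. 196.] 0.94 832 col [ 86. 117. 148.] med [ 0.526 -0.007  0.004] mm [[0.479, -0.055, -0.001], [0.575, 0.041, 0.01]]
cup_mid [198. 159.] 0.96 391 col [ 60. 109. 126.] med [0.654 0.115 0.015] mm [[0.621, 0.073, 0.0], [0.682, 0.151, 0.059]]
cup_mid [219. 253.] 0.86 430 col [ 80. 126. 143.] med [0.341 0.042 0.017] mm [[0.306, 0.007, -0.0], [0.378, 0.079, 0.059]]
cup_mid [170. 223.] 0.52 108 col [86.5 92.5 98. ] med [0.444 0.201 0.02 ] mm [[0.419, 0.195, 0.002], [0.467, 0.234, 0.06]]
caddy [305. 198.] 0.88 2601 col [64. 78. 99.] med [ 0.533 -0.245  0.022] mm [[0.413, -0.312, 0.003], [0.644, -0.168, 0.127]]
jar [166. 191.] 0.6 151 col [101. 108. 110.] med [0.547 0.21
[... 1396 characters left out ...]
0.645 0.267 0.168] mm [[0.37, 0.209, 0.018], [0.75, 0.349, 0.221]]
jar [330. 204.] 0.52 292 col [72. 78. 82.] med [0.565 0.22  0.047] mm [[0.535, 0.204, 0.001], [0.574, 0.242, 0.076]]
{'mtx': array([[337.30835269,   0.        , 259.5259438 ],
       [  0.        , 337.30835269, 193.58561238],
       [  0.        ,   0.        ,   1.        ]]), 'hand_eye': array([[ 1.03083381e-03, -9.63691039e-01, -2.67017824e-01,
         6.75076302e-02],
       [ 9.99999357e-01,  8.67017104e-04,  7.31398871e-04,
         1.33190265e-04],
       [-4.73333518e-04, -2.67018406e-01,  9.63691313e-01,
        -1.80103276e-01],
       [ 0.00000000e+00,  0.00000000e+00,  0.00000000e+00,
         1.00000000e+00]])}
```

View pics/crop1.png

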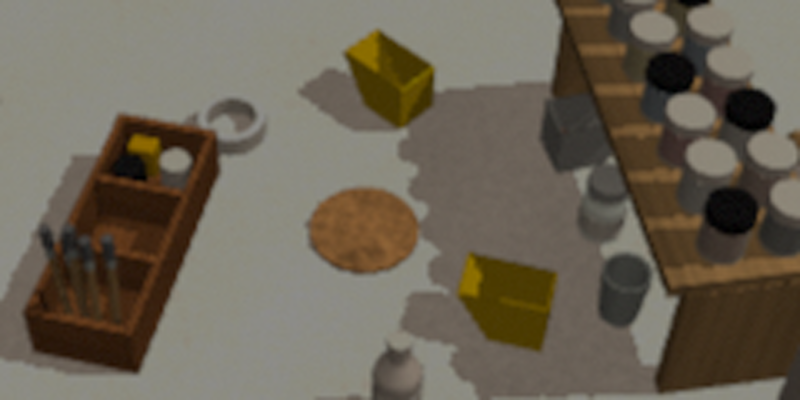

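```bash
cat > h.py <<'E'
from station import ctrl, get_state, vision, models, ticket
import numpy as np, cv2
from scipy.spatial.transform import Rotation as Ro
TH=np.radians(40)
# tool axes in cup frame
s,c=np.sin(TH),np.cos(TH)
FLIP=1
def RT(f): 
    z=np.array([s,0,-c]); y=np.array([0,f,0]); return np.stack([np.cross(y,z),y,z],1)
def pose(p, yaw, tip=0, ref='mid', f=1, off=np.zeros(3)):
    """TCP pose such that cup point ref is at p, yaw/tip in deg; off = grasp point in cup frame rel. to mid"""
    Rc=(Ro.from_euler('z',yaw,degrees=True)*Ro.from_euler('y',tip,degrees=True)).as_matrix()
    r={'mid':np.zeros(3),'lip':np.array([.0597,0,.029]),'base':np.array([0,0,-.029])}[ref]
    R=Rc@RT(f); g=np.array(p)+Rc@(off-r)
    return g-R[:,2]*ctrl.pinch_z, Ro.from_matrix(R).as_quat(scalar_first=True)
WELL=np.array([.533,-.2415,.008]); WY=69.4
MAT=np.array([.528,-.008,.005])
def lip(back,dz): 
    d=np.array([np.cos(np.radians(WY)),np.sin(np.radians(WY)),0]); return WELL-d*back+[0,0,.054+dz]
E
python3 - <<'E'
from h import *
cup=np.array([.444,.221,.029])
for f in (1,-1):
    P=[('grasp',pose(cup,92,f=f)),('pre',pose(cup+np.array([0,-.13*s,.13*c]),92,f=f)),('out',pose([.45,.06,.15],92,f=f))]
    for y in (WY,WY+180):
        WYs=y
        d=np.array([np.cos(np.radians(y)),np.sin(np.radians(y)),0])
        P+=[('w%d_%d'%(y,t),pose(WELL-d*.008+[0,0,.054+dz],y,t,'lip',f)) for t,dz in ((0,.12),(45,.08),(58,.01),(82,-.008))]
    P+=[('mat%d'%y,pose(MAT,y,0,'base',f)) for y in (50,70,90,120)]
    for n,p in P:
        q=ctrl.ik(*p); print(f,n,None if q is None else np.round(q,2))
q=Ro.from_euler('xz',[180,0],degrees=True).as_quat(scalar_first=True)
print(ctrl.ik([.4,-.1,.4],q))
E
```

```text
1 grasp [ 0.28  0.71 -0.42  2.22 -1.09  0.48 -2.12]
1 pre [ 0.3   0.5  -0.17  2.13 -0.84  0.86 -2.29]
1 out [ 0.38  0.49 -0.08  2.04 -0.74  1.03 -2.27]
1 w69_0 [ 0.75  0.73  0.2   1.52 -0.72  1.41 -2.26]
1 w69_45 [-0.17  0.75  1.15  1.68 -0.67  1.14 -2.36]
1 w69_58 [ 0.96  0.85 -1.23  1.77  1.07  1.43  2.2 ]
1 w69_82 [ 0.67  1.01 -1.23  1.77  1.27  1.88  1.89]
1 w249_0 [ 0.08  0.69 -0.33  1.63  0.78  1.4  -0.94]
1 w249_45 [ 0.72  0.54 -0.63  1.68  0.26  1.01 -0.34]
1 w249_58 [ 0.88  0.64 -0.66  1.75  0.08  0.85 -0.09]
1 w249_82 [ 1.15  0.83 -0.75  1.69 -0.24  0.94  0.34]
1 mat50 [ 1.14  0.99 -1.22  2.3   1.56  0.27  1.24]
1 mat70 [ 0.52  0.71 -0.12  2.09 -1.06  0.73 -2.12]
1 mat90 [ 0.45  0.77 -0.07  1.87 -0.75  0.96 -2.17]
1 mat120 [ 0.34  0.87 -0.09  1.58 -0.43  1.25 -2.1 ]
-1 grasp [ 0.55  0.85 -0.89  2.22 -0.3   0.25  0.21]
-1 pre [ 0.78  0.65 -0.92  2.12 -0.34  0.62  0.29]
-1 out [ 0.93  0.64 -0.92  2.03 -0.27  0.81  0.32]
-1 w69_0 [ 1.23  0.8  -0.68  1.51 -0.21  1.19  0.4 ]
-1 w69_45 [ 0.75  0.52 -0.47  1.67  0.37  1.03 -0.22]
-1 w69_58 [ 0.51  0.58 -0.34  1.77  0.61  0.96 -0.54]
-1 w69_82 [ 0.09  0.69 -0.09  1.77  0.83  1.15 -0.89]
-1 w249_0 [ 0.49  0.96 -1.23  1.62  1.15  1.93  1.87]
-1 w249_45 [-0.3   0.74  1.15  1.7  -0.8   1.25 -2.44]
-1 w249_58 [ 0.38  0.58  0.14  1.76 -0.49  0.92 -2.67]
-1 w249_82 [ 0.64  0.73  0.13  1.7  -0.82  1.21 -2.25]
-1 mat50 [ 1.14  0.99 -1.22  2.3   1.56  0.27 -1.9 ]
-1 mat70 [ 0.95  0.84 -0.82  2.09 -0.31  0.41  0.27]
-1 mat90 [ 0.89  0.91 -0.84  1.87 -0.07  0.75  0.29]
-1 mat120 [ 0.74  1.03 -0.89  1.57  0.15  1.2   0.45]
[ 0.80760302  0.07028347 -0.67976729  1.57465575  0.04423474  1.51229769
 -1.4443403 ]
```

Run:
```python
from h import *
q=Ro.from_euler('xz',[180,0],degrees=True).as_quat(scalar_first=True)
a=ctrl.ik([.4,-.1,.4],q); a[6]=-.5
a=np.array(a)
ctrl.set_joints(a); print(get_state()['tcp_pos'])
cup=np.array([.444,.221,.029])
ctrl.movep(*pose(cup+np.array([0,-.12*s,.12*c]),92,f=-1))
st=get_state(); print(st['time'],st['qpos'].round(2) if hasattr(st['qpos'],'round') else st['qpos'],st['tcp_pos'])
im,d=vision.grab_frame('wrist'); cv2.imwrite('pics/w1.png',im)
ci=vision.camera_info('wrist'); R=Ro.from_quat(st['eef_rot'],scalar_first=True).as_matrix()
ms=models.masks_of('wrist','cup_mid')
v,u=np.mgrid[:384,:512]; P=np.stack([u,v,np.ones_like(u)],-1)@np.linalg.inv(ci['mtx']).T*d[...,None]
H=ci['hand_eye']; W=(P@H[:3,:3].T+H[:3,3])@R.T+st['tcp_pos']
np.savez('w1.npz',im=im,d=d,W=W)
for r in ms:
    k=r['mask']&(d>0); Q=W[k]
    print(r['point'],r['p'],k.sum(),np.percentile(Q,[1,50,99],0).round(3).tolist())
    t=Q[(Q[:,2]>.053)&(Q[:,2]<.064)]; print('rim',len(t),cv2.minAreaRect(t[:,:2].astype(np.float32)), np.percentile(t,[1,99],0).round(4).tolist())
    m=Q[(Q[:,2]>.01)&(Q[:,2]<.05)&(Q[:,1]<.205)]; 
    if len(m)>20: print('back',np.polyfit(m[:,0],m[:,1],1),np.median(m,0))
for r in models.recognise('wrist','bead0_center')[:4]:
    uu,vv=np.round(r['point']).astype(int); print('bead',r['point'],r['p'],W[vv,uu])
```

```text
[ 0.39991493 -0.10132948  0.39942405]
5.55 [ 0.68  0.61 -0.77  2.13 -0.5   0.63  0.46] [0.44448383 0.1554596  0.10703255]
[501.6, 286.6] 0.94 885 [[0.511, 0.104, -0.001], [0.636, 0.14, 0.014], [0.65, 0.16, 0.189]]Traceback (most recent call last):
  File "<stdin>", line 18, in <module>
    return _quantile_unchecked(
        a, q, axis, out, overwrite_input, method, keepdims, weights)
    return _ureduce(a,
                    func=_quantile_ureduce_func,
    ...<5 lines>...
                    overwrite_input=overwrite_input,
                    method=method)
    r = func(a, **kwargs)
    result = _quantile(arr,
                       quantiles=q,
    ...<2 lines>...
                       out=out,
                       weights=wgt)
    slices_having_nans = np.isnan(arr[-1, ...])
                                  ~~~^^^^^^^^^
IndexError: index -1 is out of bounds for axis 0 with size 0
```

View pics/w1.png

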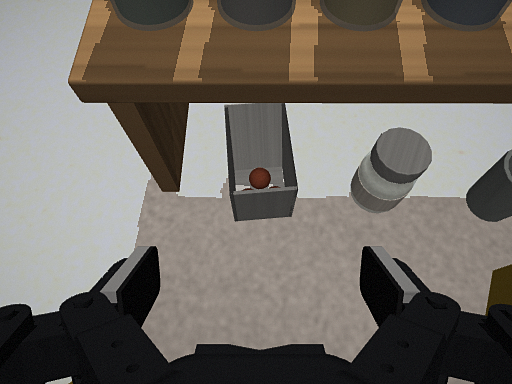

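The wrist view shows the grey cup with red beads at (260,178). Its back rim runs from (232,192) to (297,187), and the jar is clear on the right at (390,170). Next I fit the cup by depth within that box.

Run:
```python
from h import *
W=np.load('w1.npz')['W']
B=W[100:224,222:302].reshape(-1,3)
b=B[(B[:,2]>.012)&(B[:,2]<.05)&(B[:,1]<.207)]
print('back',len(b),np.polyfit(b[:,0],b[:,1],1),np.median(b,0),np.percentile(b,[1,99],0).round(4).tolist())
t=B[(B[:,2]>.053)&(B[:,2]<.064)&(B[:,0]>.40)&(B[:,0]<.49)]
print('rim',len(t),cv2.minAreaRect(t[:,:2].astype(np.float32)),np.percentile(t,[0,1,99,100],0).round(4).tolist())
for y in np.arange(.19,.29,.01):
    k=t[abs(t[:,1]-y)<.005]
    if len(k): print(round(y,3),len(k),k[:,0].min().round(4),k[:,0].max().round(4))
```

```text
back 1105 [0.12604462 0.14138918] [0.4459467  0.19755529 0.03263659] [[0.4208, 0.1942, 0.0126], [0.4713, 0.201, 0.0498]]
rim 1551 ((0.44083118438720703, 0.23961785435676575), (0.052135203033685684, 0.08647454530000687), 7.274825572967529) [[0.4099, 0.1942, 0.053], [0.4114, 0.1949, 0.0531], [0.4706, 0.2813, 0.0591], [0.4716, 0.2823, 0.0597]]
0.19 22 0.4206 0.4276
0.2 426 0.4194 0.4716
0.21 101 0.4179 0.4708
0.22 96 0.4173 0.4699
0.23 98 0.4156 0.4685
0.24 85 0.4141 0.4669
0.25 89 0.4133 0.4661
0.26 77 0.4117 0.4645
0.27 102 0.411 0.4636
0.28 455 0.4099 0.4619
```

```bash
cat >> h.py <<'E'
CUP=np.array([.4430,.2229,.029]); CY=97.2
cd=np.array([np.cos(np.radians(CY)),np.sin(np.radians(CY)),0])
def st(tag=''):
    g=get_state(); print(tag,'t',round(g['time'],2),'w',round(g['width'],4),'gf',np.round(g['gripper_force'],1),'F',np.round(g['contact_force'],1),'tcp',np.round(g['tcp_pos'],4)); return g
E
python3 - <<'E'
from h import *
pre=pose(CUP-cd*.12*s+[0,0,.12*c],CY,f=-1); gr=pose(CUP,CY,f=-1)
print(ctrl.ik(*gr))
ctrl.movep(*pre); st('pre'); print(pre[0])
ctrl.movel(gr[0],gr[1],max_speed=.08); g=st('at'); print(gr[0],g['qpos'])
ctrl.close_gripper(40); st('closed')
im,d=vision.grab_frame('wrist'); cv2.imwrite('pics/w2.png',im)
E
```

```text
[ 0.47190579  0.81047934 -0.75992752  2.16620044 -0.49354337  0.37723881
  0.47936614]
pre t 5.9 w 0.0854 gf 0.0 F [0.4 0.2 0.1] tcp [0.4529 0.1583 0.1071]
[0.451161   0.15829906 0.1066003 ]
at t 7.55 w 0.0848 gf 0.0 F [-0.7 -0.   0.5] tcp [0.4418 0.2345 0.0148]
[0.44149348 0.23482535 0.01467497] [ 0.47458282  0.81128686 -0.76379717  2.16597842 -0.48573676  0.37607333
  0.47143601]
closed t 7.97 w 0.0509 gf 40.7 F [-0.8 -3.7  5.3] tcp [0.4417 0.2345 0.015 ]
```

View pics/w2.png

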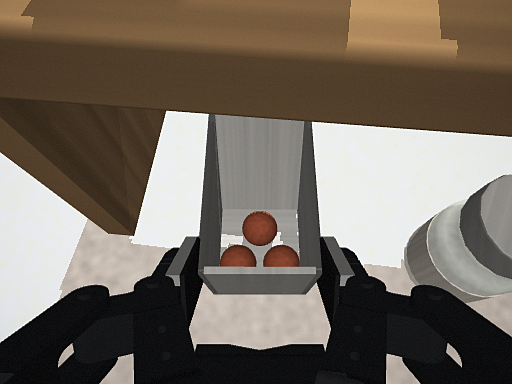

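The cup is gripped (width 51 mm). All three beads show at (260,228), (238,260) and (282,260), and the board is clear of the gripper.

Run:
```python
from h import *
def go(p,v): ctrl.movel(p[0],p[1],max_speed=v)
go(pose(CUP+[0,0,.006],CY,f=-1),.04); st('lift')
go(pose(CUP-cd*.12+[0,0,.010],CY,f=-1),.08); st('out')
go(pose(CUP-cd*.16+[0,0,.16],CY,f=-1),.12); st('up')
print(ctrl.ik(*pose(lip(.008,.12),WY,0,'lip',-1)))
go(pose(lip(.008,.12),WY,0,'lip',-1),.12); g=st('well'); print(np.round(g['qpos'],2))
go(pose(lip(.008,.06),WY,40,'lip',-1),.05); g=st('tip40'); print(np.round(g['qpos'],2))
im,d=vision.grab_frame('top'); im2,d2=vision.grab_frame('wrist'); im3,_=vision.grab_frame('side')
np.savez('t2.npz',im=im,d=d)
a=cv2.resize(im[130:260,240:370],(384,384),interpolation=cv2.INTER_CUBIC)
b=cv2.resize(im3[130:290,110:270],(384,384),interpolation=cv2.INTER_CUBIC)
cv2.imwrite('pics/m2.png',np.hstack([a,b]))
cv2.imwrite('pics/w3.png',im2)
```

```text
lift t 8.32 w 0.0505 gf 41.7 F [ 0.   0.9 -1.5] tcp [0.4416 0.2348 0.0209]
out t 9.97 w 0.0508 gf 41.7 F [ 0.1 -0.3 -0.3] tcp [0.4563 0.1163 0.0248]
up t 11.41 w 0.0507 gf 41.7 F [-0.5 -0.7 -2.1] tcp [0.4611 0.0763 0.1742]
[ 1.13721068  0.75735608 -0.49915478  1.51517045 -0.33328444  1.21877799
  0.51602615]
well t 14.68 w 0.051 gf 41.7 F [-0.1 -0.  -1.8] tcp [ 0.5134 -0.2933  0.1388]
[ 1.14  0.76 -0.5   1.52 -0.33  1.22  0.52]
tip40 t 15.53 w 0.0507 gf 41.9 F [-0.4 -0.5 -2.1] tcp [ 0.5073 -0.3095  0.1196]
[ 0.64  0.53 -0.21  1.69  0.13  0.94  0.02]
```

View pics/w3.png

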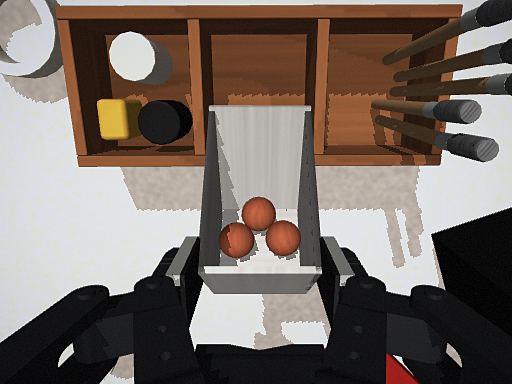

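View pics/m2.png

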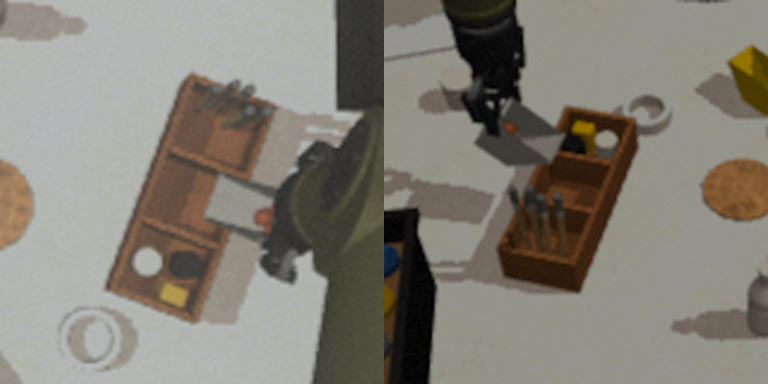

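Lip (cols 210–313) is centred between the well's dividers (201–317) and parallel to them, with all three beads in the cup. I'll lower and tip gradually.

Run:
```python
from h import *
def go(p,T):
    d=np.linalg.norm(p[0]-get_state()['tcp_pos']); ctrl.movel(p[0],p[1],max_speed=max(d/T,.003))
B=.010
for t,dz,T,h in ((48,.018,.9,0),(57,.008,.9,0.1),(63,.004,.8,.5),(70,0,.9,.6),(76,-.004,.8,.4),(83,-.007,.8,.8)):
    go(pose(lip(B,dz),WY,t,'lip',-1),T); ctrl.pause(h) if h else 0; st(t)
im2,d2=vision.grab_frame('wrist'); im3,_=vision.grab_frame('side')
b=cv2.resize(im3[130:290,110:270],(384,384),interpolation=cv2.INTER_CUBIC)
cv2.imwrite('pics/m4.png',np.hstack([im2,b]) if 0 else np.hstack([cv2.resize(im2,(416,312)),cv2.resize(b,(312,312))]))
```

```text
48 t 16.74 w 0.0509 gf 41.9 F [ 0.5 -0.1 -1.3] tcp [ 0.5069 -0.3113  0.0867]
57 t 17.59 w 0.0507 gf 41.9 F [-0.2 -0.5 -1.7] tcp [ 0.5072 -0.31    0.0866]
63 t 18.93 w 0.0508 gf 41.9 F [ 0.8  0.9 -2. ] tcp [ 0.5083 -0.3073  0.0888]
70 t 20.57 w 0.0509 gf 42.1 F [-0.1  0.9 -0.7] tcp [ 0.5094 -0.3043  0.092 ]
76 t 21.91 w 0.0507 gf 42.2 F [ 0.5 -0.1 -1.6] tcp [ 0.5106 -0.3012  0.0939]
83 t 23.64 w 0.0507 gf 42.2 F [ 0.4 -0.1 -1.1] tcp [ 0.5123 -0.2965  0.097 ]
```

View pics/m4.png

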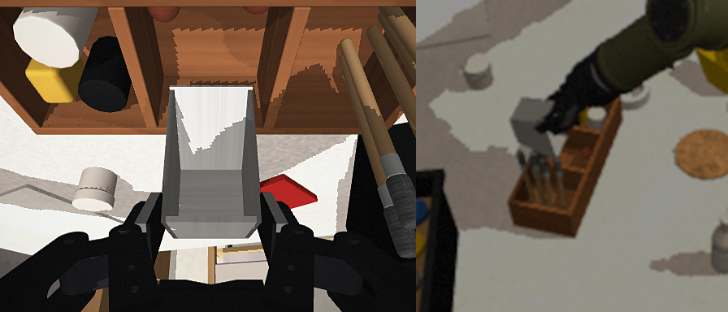

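The cup is empty, with two beads visible in the well at (165,12) and (255,8) of the wrist view. The third is hidden, so I'll raise the cup, look from above, and count.

Run:
```python
from h import *
def go(p,T):
    d=np.linalg.norm(p[0]-get_state()['tcp_pos']); ctrl.movel(p[0],p[1],max_speed=max(d/T,.003))
go(pose(lip(.010,.06),WY,83,'lip',-1),.9)
go(pose(lip(.03,.13),WY,0,'lip',-1),2.0)
go(pose(MAT+[0,0,.12],85,0,'base',-1),2.5); st('abovemat')
im,d=vision.grab_frame('top'); np.savez('t3.npz',im=im,d=d)
for r in models.masks_of('top','bead0_center')[:6]: print(r['point'],r['p'])
im2,_=vision.grab_frame('wrist')
a=cv2.resize(im[140:240,250:350],(312,312),interpolation=cv2.INTER_CUBIC)
cv2.imwrite('pics/m5.png',np.hstack([a,cv2.resize(im2,(416,312))]))
```

```text
abovemat t 29.62 w 0.0507 gf 42.2 F [ 0.3  0.4 -0.6] tcp [0.5291 0.0035 0.1396]
```

View pics/m5.png

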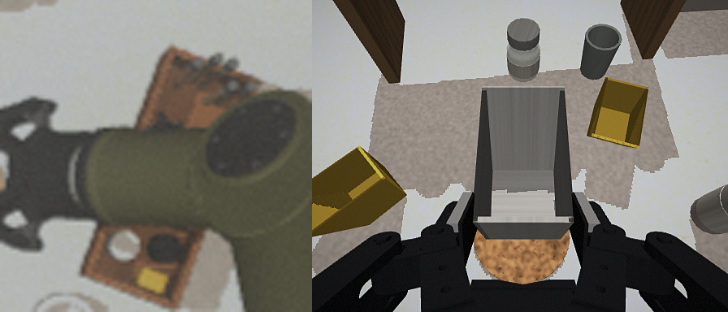

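The cup is empty and over the mat (mat at 522,255). The arm hides the well for now, so I'll set the cup down and then check.

Run:
```python
from h import *
def go(p,T):
    d=np.linalg.norm(p[0]-get_state()['tcp_pos']); ctrl.movel(p[0],p[1],max_speed=max(d/T,.003))
go(pose(MAT+[0,0,.012],85,0,'base',-1),1.8)
f0=np.mean([get_state()['contact_force'][2]]+[ (ctrl.pause(.05),get_state()['contact_force'][2])[1] for _ in range(5)])
for dz in np.arange(.009,-.004,-.0015):
    go(pose(MAT+[0,0,dz],85,0,'base',-1),.25); ctrl.pause(.1)
    f=np.mean([(ctrl.pause(.03),get_state()['contact_force'][2])[1] for _ in range(4)])
    print(round(dz,4),round(f-f0,2))
    if f-f0>4: break
ctrl.ungrasp(); g=st('open')
R=Ro.from_quat(g['eef_rot'],scalar_first=True).as_matrix()
ctrl.movel(g['tcp_pos']-R[:,2]*.14,max_speed=.08); g=st('back')
ctrl.movel(g['tcp_pos']+[-.15,-.02,.2],max_speed=.2); st('away')
im,d=vision.grab_frame('top'); im3,d3=vision.grab_frame('side'); np.savez('t4.npz',im=im,d=d,im3=im3,d3=d3)
a=cv2.resize(im[130:270,200:360],(400,350),interpolation=cv2.INTER_CUBIC)
b=cv2.resize(im3[130:270,140:300],(400,350),interpolation=cv2.INTER_CUBIC)
cv2.imwrite('pics/m6.png',np.hstack([a,b]))
for cam,dd in (('top',d),('side',d3)):
    ci=vision.camera_info(cam)
    for n in ('bead0_center','cup_mid'):
        for r in models.masks_of(cam,n)[:5]:
            k=r['mask']&(dd>0); v,u=np.nonzero(k); Q=((np.stack([u,v,u*0+1],1)@np.linalg.inv(ci['mtx']).T*dd[k][:,None])-ci['t'])@ci['R']
            print(cam,n,r['point'],round(r['p'],2),np.percentile(Q,[2,50,98],0).round(3).tolist())
            if n=='cup_mid':
                t=Q[(Q[:,2]>.055)&(Q[:,2]<.07)]; print(' rim',cv2.minAreaRect(t[:,:2].astype(np.float32)) if len(t)>5 else None)
```

```text
0.009 0.24
0.0075 -0.08
0.006 0.49
0.0045 0.53
0.003 0.57
0.0015 0.36
0.0 6.56
open t 36.83 w 0.0852 gf 0.0 F [0.2 0.7 0.3] tcp [0.529  0.0041 0.0196]
back t 38.73 w 0.0853 gf 0.0 F [ 0.7 -0.4  0.1] tcp [ 0.521  -0.0852  0.1266]
away t 40.13 w 0.0855 gf 0.0 F [-0.4  0.2 -0. ] tcp [ 0.3711 -0.1049  0.3262]
top bead0_center [305.3, 191.5] 0.56 [[0.422, -0.316, 0.002], [0.542, -0.247, 0.022], [0.658, -0.163, 0.152]]
top cup_mid [218.2, 251.4] 0.84 [[0.301, 0.005, -0.002], [0.339, 0.043, 0.017], [0.381, 0.081, 0.06]]
 rim ((0.34109213948249817, 0.04153134673833847), (0.08533433079719543, 0.05177333950996399), 37.84343338012695)
top cup_mid [198.9, 161.8] 0.75 [[0.618, 0.066, -0.001], [0.654, 0.114, 0.02], [0.684, 0.152, 0.061]]
 rim ((0.649415910243988, 0.10751067101955414), (0.08562927693128586, 0.051805127412080765), 67.57838439941406)
top cup_mid [227.2, 195.7] 0.72 [[0.501, -0.031, 0.004], [0.53, 0.01, 0.02], [0.556, 0.051, 0.066]]
 rim ((0.5284032821655273, 0.009324513375759125), (0.08561009913682938, 0.05200931057333946), 85.16151428222656)
side cup_mid [263.7, 202.6] 0.95 [[0.501, -0.035, 0.002], [0.531, 0.003, 0.041], [0.56, 0.049, 0.064]]
 rim ((0.5320075750350952, 0.00745435431599617), (0.08605972677469254, 0.058556023985147476), 85.84343719482422)
side cup_mid [300.0, 229.2] 0.72 [[0.618, 0.066, -0.002], [0.645, 0.108, 0.035], [0.692, 0.15, 0.059]]
 rim ((0.6540281772613525, 0.10551083087921143), (0.08547765016555786, 0.05766672641038895), 67.6712646484375)
side cup_mid [266.5, 165.5] 0.66 [[0.296, 0.001, -0.003], [0.351, 0.041, 0.035], [0.391, 0.082, 0.059]]
 rim ((0.3454807996749878, 0.039508070796728134), (0.09003432095050812, 0.054891835898160934), 38.436973571777344)
```

View pics/m6.png

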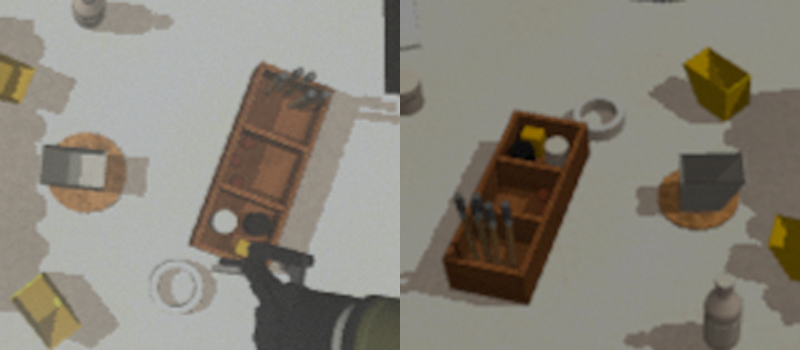

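The cup stands upright and centred on the mat: the rim fit puts its base at (0.527, -0.0075). The beads can't be told apart from the wood here, so I'll take one wrist look over the well.

Run:
```python
from h import *
g=get_state()
q=Ro.from_matrix(np.array([[1,0,0],[0,-1,0],[0,0,-1.]])).as_quat(scalar_first=True)
P=WELL+np.array([-.02,0,.28])
for a in (0,180,90,-90):
    qq=(Ro.from_euler('z',a,degrees=True)*Ro.from_quat(q,scalar_first=True)).as_quat(scalar_first=True)
    j=ctrl.ik(P,qq)
    if j is not None: print(a,np.abs(np.array(j)-g['qpos']).max().round(2))
    if j is not None and np.abs(np.array(j)-g['qpos']).max()<1.6: break
ctrl.movep(P,qq); st()
im,d=vision.grab_frame('wrist')
for r in models.recognise('wrist','bead0_center')[:6]: print(r['point'],round(r['p'],2))
cv2.imwrite('pics/w7.png',im)
```

```text
0 1.91
180 0.97
 t 41.36 w 0.0853 gf 0.0 F [ 0.5 -0.1 -0.8] tcp [ 0.5119 -0.2416  0.2874]
[259.5, 168.1] 0.7
[270.1, 193.7] 0.62
```

View pics/w7.png

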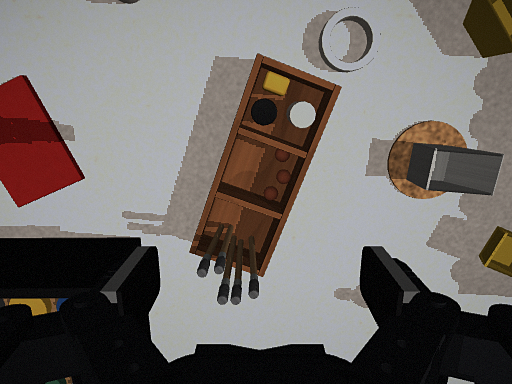

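All three beads lie in the middle well at (283,155), (283,177) and (270,193). The cup is upright on the mat at (430,165).

Run:
```python
from h import *
print(ticket.close_job()); st()
```

```text
the job is handed in; nothing more can be done
None
the job is handed in; nothing more can be done
```

The job is handed in at about 41 s of the 64 s allowed: all three beads are in the caddy's middle well, and the empty cup stands upright and released, centred on the cork mat to within a few millimetres; I saw no sign of a bump or of anything else having moved.

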